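# Seal three canisters in order

## Task

Seal the three white-lidded canisters: with your fingertips press the round button in the lid of the smallest one lightly down until it is level with the lid, then do the same on the medium one, then on the largest. Do not punch a button down deep into its lid, do not grasp, lift or shove the canisters, and leave the spice jars and steel cups as they are.

Things in the scene. Friction and masses are not known exactly. Their poses are not given: they have to be found in the camera images.
- small_canister: the small one of three round press-to-seal food canisters: steel body, white lid, 70 mm in diameter, 66 mm high to the lid's flat rim without the button, loose on the table, about 0.4 to 1 kg. Origin at the centre of its underside, z up
- small_button_top (a point): centre of the top face of the small canister's seal button, a flat round plastic button 46 mm in diameter in the middle of the lid; moves with the button
- small_lid (a point): point on the small canister's axis at the height of the lid's flat rim (66 mm above the canister's underside): the button's top face is level with the lid when it lies here
- small_button (a joint): how far the small canister's button is pressed down, in m: 0 = top face 14 mm above the lid's rim, 0.014 = level with the rim, 0.022 = bottom stop, 8 mm below the rim. It starts between 0 and 0.004. The button slides stiffly, gives way at about 5 N all along, has no spring and stays where it is left
- medium_canister: the medium one of three round press-to-seal food canisters: steel body, white lid, 88 mm in diameter, 84 mm high to the lid's flat rim without the button, loose on the table, about 0.4 to 1 kg. Origin at the centre of its underside, z up
- medium_button_top (a point): centre of the top face of the medium canister's seal button, a flat round plastic button 54 mm in diameter in the middle of the lid; moves with the button
- medium_lid (a point): point on the medium canister's axis at the height of the lid's flat rim (84 mm above the canister's underside): the button's top face is level with the lid when it lies here
- medium_button (a joint): how far the medium canister's button is pressed down, in m: 0 = top face 14 mm above the lid's rim, 0.014 = level with the rim, 0.022 = bottom stop, 8 mm below the rim. It starts between 0 and 0.004. The button slides stiffly, gives way at about 5 N all along, has no spring and stays where it is left
- large_canister: the large one of three round press-to-seal food canisters: steel body, white lid, 108 mm in diameter, 102 mm high to the lid's flat rim without the button, loose on the table, about 0.4 to 1 kg. Origin at the centre of its underside, z up
- large_button_top (a point): centre of the top face of the large canister's seal button, a flat round plastic button 62 mm in diameter in the middle of the lid; moves with the button
- large_lid (a point): point on the large canister's axis at the height of the lid's flat rim (102 mm above the canister's underside): the button's top face is level with the lid when it lies here
- large_button (a joint): how far the large canister's button is pressed down, in m: 0 = top face 14 mm above the lid's rim, 0.014 = level with the rim, 0.022 = bottom stop, 8 mm below the rim. It starts between 0 and 0.004. The button slides stiffly, gives way at about 5 N all along, has no spring and stays where it is left
- spice_jar_a: bystander: closed spice jar with a screw cap, 42 mm in diameter, 106 mm high, loose; origin at the centre of its underside
- spice_jar_b: bystander: closed spice jar with a screw cap, 45 mm in diameter, 100 mm high, loose; origin at the centre of its underside
- nib_cup: bystander: small open steel cup holding cocoa nibs, 70 mm in diameter, 36 mm high, loose; origin at the centre of its underside
- empty_cup: bystander: small empty steel cup, 58 mm in diameter, 29 mm high, loose; origin at the centre of its underside
Not all that is in view belongs to the job. Leave any purple or yellow look-alike of the medium_canister alone.

How it is judged:
On the way, in this order (a step that is already met when the one before it is completed fails the run):
1. the small canister's button is pressed level with its lid, with medium and large still up (value of joint small_button between 0.0095 and 0.0195 m and value of joint each of medium_button, large_button below 0.0095 m), for 0.2 s.
2. the medium canister's button is pressed level with its lid, with large still up (value of joint medium_button between 0.0095 and 0.0195 m and value of joint large_button below 0.0095 m), for 0.2 s.
3. the large canister's button is pressed level with its lid (value of joint large_button between 0.0095 and 0.0195 m), for 0.2 s.
At the end, for the whole second after the job is handed in: All three buttons are level with their lids (top face from 4.5 mm above to 5.5 mm below the rim: joints 0.0095 to 0.0195), and the canisters stand upright and still within 25 mm of where they stood (all of step 3 and value of joint small_button between 0.0095 and 0.0195 m and angle between each of small_canister, medium_canister, large_canister's own z axis and vertical below 0.1 rad and height (world z) of each of small_canister, medium_canister, large_canister below 0.006 m and distance of each of small_canister, medium_canister, large_canister from where it was at the start of the episode below 0.025 m and linear speed of each of small_canister, medium_canister, large_canister below 0.02 m/s and value of joint medium_button between 0.0095 and 0.0195 m); the robot touches nothing.
It fails at once if a button is pressed clearly down before a smaller canister has been sealed ((value of joint medium_button above 0.008 m and value of joint small_button below 0.0095 m) or (value of joint large_button above 0.008 m and value of joint small_button below 0.0095 m) or (value of joint large_button above 0.008 m and value of joint medium_button below 0.0095 m)).
It fails at once if a button is pushed more than 5.5 mm below its lid (value of joint any of small_button, medium_button, large_button above 0.0195 m).
It fails at once if a canister is pressed with more than 30 N (contact force between any of the arm, the fingers and small_canister above 30 N or contact force between any of the arm, the fingers and medium_canister above 30 N or contact force between any of the arm, the fingers and large_canister above 30 N).
It fails at once if a canister is lifted more than 10 mm, tipped by more than 0.2 rad or shifted by more than 25 mm (height (world z) of any of small_canister, medium_canister, large_canister above 0.01 m or angle between any of small_canister, medium_canister, large_canister's own z axis and vertical above 0.2 rad or distance of any of small_canister, medium_canister, large_canister from where it was at the start of the episode above 0.025 m).
It fails at once if a spice jar or steel cup is moved by more than 25 mm (distance of any of spice_jar_a, spice_jar_b, nib_cup, empty_cup from where it was at the start of the episode above 0.025 m).
It also fails if it takes over 54 s, if anything falls off the work surface, if the arm or the gripper's body presses on something with over 40 N, if the wrist force passes 120 N, or if a joint passes its speed limit or range.

## Robot

A 7-joint arm with a two-finger parallel gripper is mounted at the origin on a cart in front of the work surface, level with it; the furniture and walls round the work are solid. World frame = base frame: x ahead of the robot, y to its left, z up, the work surface at z = 0. Lengths are in m, angles in rad, forces in N, time in s.
With the tool pointing down it reaches from about 0.35 to 0.9 m from the base axis. Payload 8.1 kg.
Tool frame: the origin (TCP) lies midway between the tips of the shut fingers; the grasp point (between the pads) lies 19 mm behind it; z points along the fingers, y is the line along which they close (so a half turn about z gives the same grasp; the last joint's range is limited). The gripper opens to 92 mm and grips with 3 to 60 N. Pads are 19 mm wide; open, the fingers measure 130 mm over their backs; the gripper's body (75 mm by 190 mm) begins 47 mm behind the grasp point.
Start: joints at [-1.23, 0.434, 0.025, 1.573, -0.012, 1.134, -0.075], TCP at [0.268, 0.564, 0.227] pointing down, gripper open.
Joint ranges: [-2.62, 2.62], [-0.44, 2.09], [-1.27, 1.32], [0.08, 2.57], [-1.32, 4.46], [0.12, 2], [-2.74, 2.74]. Speed limits (rad/s): [2.22, 2.22, 3.01, 3.01, 3.14, 3.14, 3.14].

## Interface

Orientations are given as [roll, pitch, yaw] about the fixed x, y, z axes, in that order (R = Rz(yaw) Ry(pitch) Rx(roll)).
In Python, from workcell import bot, optics gives the robot as it stands.
- The arm moves only by the shell command python3 -m handwheel 'ROWS'. ROWS is JSON, a list of rows, each an object with "translation": the shift along the world's x, y, z in m, a list of three; "rot": the turn, a rotation vector about the world's x, y, z in degrees, a list of three; "hand": the closure, from 0 (fully open) to 1 (shut). In form: [{"translation": [dx, dy, dz], "rot": [rx, ry, rz], "hand": hand}, ...]. A call has 1 to 12 rows; each row is the pose to reach, as a shift and turn from the pose commanded when the call began; what a row does not reach only later rows make up. A row lasts 1/12 s, in which the tool goes at most 41.7 mm and 7.16 degrees, less where a joint would pass 70% of its speed; a pose out of reach is approached as far as the arm can. A call with a gripper value outside its range is refused whole. The fingers move at their own pace and stop on an object; the grip force is fixed at half the most. Time passes only in rows, so rows that repeat a pose let the fingers close. It gives the time, the measured TCP pose, the force, the opening and the grip force at its end, in the units of the state.
- bot.sense(): the state, without advancing time (a new reading comes with each control period).
- optics.grab_frame(name): name is "scene" or "top" or "wrist"; returns a dict with "frame" (384x512x3 uint8, red, green, blue), "fx", "fy", "cx", "cy" (pixels), "R" (3x3) and "t" (3): a world point X has camera coordinates R X + t. Camera axes: x right, y down, z forward; pixel columns grow to the right and rows downward; lengths in m; the calibration is good to about 2 mm. A picture is of the moment at which its call begins. There is no depth.
- bot.close_job(): hands the job in; it is judged then, once.
The state is a dict: "clock": time; "joints": joint angles; "joint_velocities": joint speeds; "tau": joint torques, N m; "tcp_pos": TCP position; "tcp_rot": TCP orientation; "force": force on the tool from outside, world axes, zero at the start; "torque": the same for the moment, N m; "width": opening from 0.0 (shut) to 1.0 (fully open); "grasp_force": force on a finger pad.
Only numpy, scipy, OpenCV 4.12 (cv2) and the standard library are available. Lean on these libraries where they do the work, as an engineer would, in place of code of your own. Each camera call takes 0.05 s, during which the arm holds its last target. There are 200 camera calls.

## Working session

There is one attempt and no reset: what is moved stays moved. The work goes in short steps, Python scripts to look and compute and a shell command to move; the robot and the scene stay as the last step left them, time stands still between calls to the robot, and variables do not carry over. Pictures are saved under pics/ and viewed, at most 10 in all, crops included, and the job is handed in when it is done.

```bash
mkdir -p pics
python3 - <<'E'
from workcell import bot, optics
import cv2, numpy as np, pickle
s=bot.sense(); print({k:np.round(s[k],3) for k in ("clock","tcp_pos","tcp_rot","force","width")})
d={}
for n in("scene","top"):
    f=optics.grab_frame(n); d[n]=f; print(n,f["fx"],f["cx"],np.round(f["R"],3).tolist(),np.round(f["t"],3))
    cv2.imwrite(f"pics/{n}0.png",cv2.resize(f["frame"][:,:,::-1],(768,576)))
pickle.dump(d,open("f0.pkl","wb"))
E
```

```text
{'clock': np.float64(0.0), 'tcp_pos': array([0.268, 0.564, 0.226]), 'tcp_rot': array([-3.14 ,  0.   ,  2.698]), 'force': array([0.587, 0.073, 0.957]), 'width': np.float64(0.998)}
scene 390.0710375444287 251.1267503479776 [[0.783, -0.622, 0.012], [-0.304, -0.4, -0.865], [0.543, 0.674, -0.502]] [-0.369  0.291  1.016]
top 359.98276981432355 257.7897773162719 [[0.024, -1.0, 0.003], [-0.983, -0.024, -0.181], [0.181, 0.002, -0.984]] [0.07  0.567 1.175]
```

View pics/scene0.png

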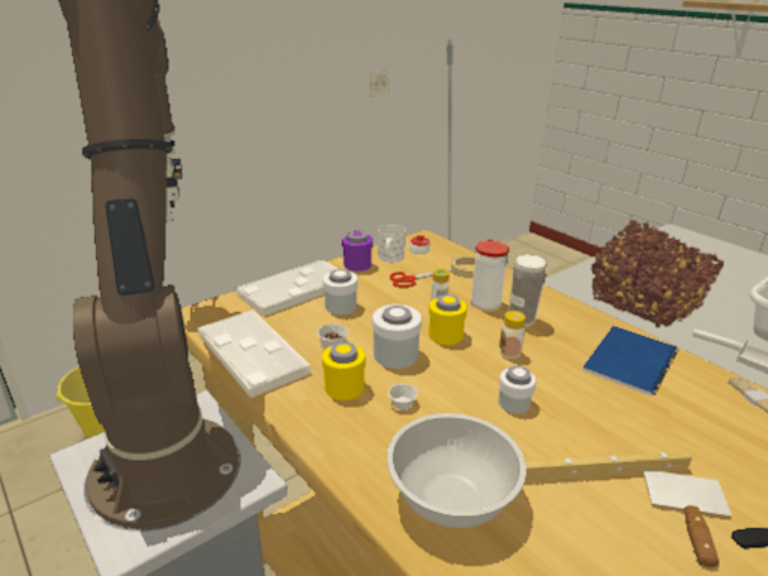

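View pics/top0.png

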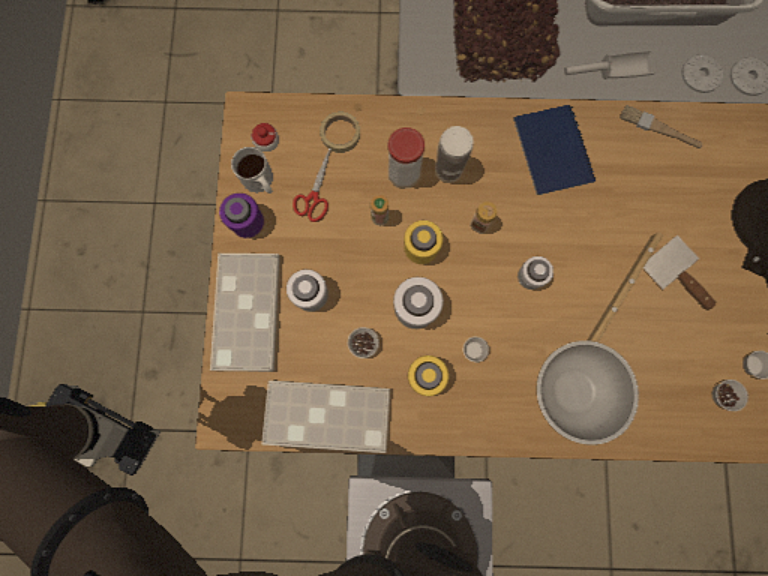

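The scene view shows three white-lidded canisters. In the top view they are at about (536,272) for small, (306,290) for medium and (418,302) for large. The yellow and purple ones are look-alikes. I'll enlarge the three lids.

Run:
```python
import cv2, numpy as np, pickle
f=pickle.load(open("f0.pkl","rb")); 
row=[]
for n,cs in(("top",[(357,182),(204,193),(279,201)]),("scene",[(344,258),(227,193),(264,217)])):
    row.append(np.hstack([cv2.resize(f[n]["frame"][v-24:v+24,u-24:u+24,::-1],(264,264),interpolation=0) for u,v in cs]))
cv2.imwrite("pics/crop.png",np.vstack(row))
```

```text
(no output)
```

View pics/crop.png

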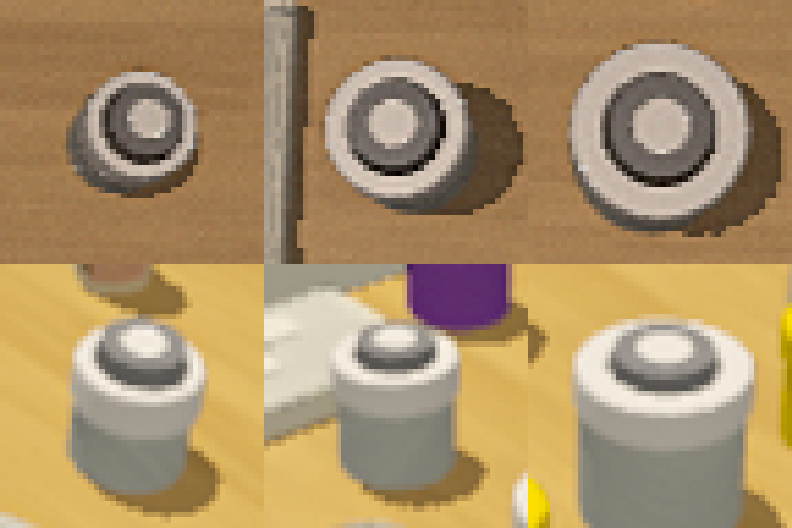

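The crops show each button as a grey disc with a white centre dot. I'll cast rays through the dots onto the button height, and through the lid outlines onto the rim height.

```bash
cat > h.py <<'E'
import cv2, numpy as np
def ray(f,u,v,z):
    R=np.array(f["R"]);t=np.array(f["t"]); c=-R.T@t
    d=R.T@np.array([(u-f["cx"])/f["fx"],(v-f["cy"])/f["fy"],1]); return c+d*(z-c[2])/d[2]
def whites(f,u,v,r=24,thr=150,sat=45):
    """white contours near (u,v): centre, size"""
    im=f["frame"][v-r:v+r,u-r:u+r]; h=cv2.cvtColor(im,cv2.COLOR_RGB2HSV)
    m=((h[...,2]>thr)&(h[...,1]<sat)).astype(np.uint8)
    n,l,s,c=cv2.connectedComponentsWithStats(m,connectivity=4)
    return [(c[i]+[u-r,v-r],s[i][4],l==i) for i in range(1,n) if s[i][4]>20]
E
python3 - <<'E'
import pickle; from h import *
f=pickle.load(open("f0.pkl","rb"))
for n,cs in(("top",[(357,182),(204,193),(279,201)]),("scene",[(344,258),(227,193),(264,217)])):
  for (u,v),rim in zip(cs,(.066,.084,.102)):
    print(n,rim)
    for c,a,m in whites(f[n],u,v):
        p=cv2.findContours(m.astype(np.uint8),0,1)[0][0].reshape(-1,2)+[u-24,v-24]
        o=""
        if len(p)>25:
            e=cv2.fitEllipse(p); o=(np.round(e[0],1),np.round(e[1],1),np.round(ray(f[n],*e[0],rim),4))
        print(" ",np.round(c,1),a,np.round(ray(f[n],*c,rim+.012),4),o)
E
```

```text
top 0.066
  [357.4 180.6] 109 [ 0.6128 -0.2495  0.078 ] (array([358.1, 180. ]), array([17.3, 18. ]), array([ 0.6176, -0.2552,  0.066 ]))
  [359.6 179. ] 44 [ 0.6184 -0.257   0.078 ] 
top 0.084
  [203.2 192. ] 243 [0.5579 0.2632 0.096 ] (array([203.3, 191.8]), array([24. , 24.8]), array([0.5607, 0.2648, 0.084 ]))
  [202.9 190.9] 61 [0.5615 0.2645 0.096 ] 
top 0.102
  [278.4 200.2] 448 [0.5335 0.0171 0.114 ] (array([278.3, 200.2]), array([30.8, 31.2]), array([0.5357, 0.0166, 0.102 ]))
  [278.6 199.4] 83 [0.5364 0.0163 0.114 ] (array([278.6, 199.4]), array([9.3, 9.6]), array([0.5383, 0.0157, 0.102 ]))
scene 0.066
  [344.5 255.1] 337 [ 0.5878 -0.2781  0.078 ] (array([344.6, 254.7]), array([20.7, 23.3]), array([ 0.6028, -0.2679,  0.066 ]))
scene 0.084
  [217.  183.3] 673 [0.5269 0.2753 0.096 ] (array([217.6, 183.1]), array([27.6, 37.9]), array([0.542 , 0.2944, 0.084 ]))
scene 0.102
  [264.2 214.9] 544 [ 0.5062 -0.0189  0.114 ] (array([264.2, 214.7]), array([22.6, 32.5]), array([ 0.5197, -0.0036,  0.102 ]))
```

```bash
python3 -m handwheel '[{"translation":[0.01,-0.02,0],"rot":[0,0,0],"hand":1},{"translation":[0.02,-0.05,0],"rot":[0,0,0],"hand":1},{"translation":[0.035,-0.08,0],"rot":[0,0,0],"hand":1},{"translation":[0.05,-0.11,0],"rot":[0,0,0],"hand":1},{"translation":[0.06,-0.14,0],"rot":[0,0,0],"hand":1},{"translation":[0.075,-0.17,0],"rot":[0,0,0],"hand":1},{"translation":[0.085,-0.20,0],"rot":[0,0,0],"hand":1},{"translation":[0.1,-0.23,0],"rot":[0,0,0],"hand":1},{"translation":[0.11,-0.26,0],"rot":[0,0,0],"hand":1},{"translation":[0.125,-0.29,0],"rot":[0,0,0],"hand":1},{"translation":[0.14,-0.32,0],"rot":[0,0,0],"hand":1},{"translation":[0.15,-0.35,0],"rot":[0,0,0],"hand":1}]'
```

```text
clock: 1.1
tcp_pos: [0.4192, 0.2127, 0.2267]
tcp_rot: [3.141, 0.0, 2.697]
force: [-0.1, -0.8, -0.5]
width: 0.177
grasp_force: 0.0
```

```bash
python3 -m handwheel '[{"translation":[0.015,-0.03,0],"rot":[0,0,0],"hand":1},{"translation":[0.025,-0.06,0],"rot":[0,0,0],"hand":1},{"translation":[0.04,-0.09,0],"rot":[0,0,0],"hand":1},{"translation":[0.05,-0.12,0],"rot":[0,0,0],"hand":1},{"translation":[0.065,-0.15,0],"rot":[0,0,0],"hand":1},{"translation":[0.08,-0.18,0],"rot":[0,0,0],"hand":1},{"translation":[0.09,-0.21,0],"rot":[0,0,0],"hand":1},{"translation":[0.1,-0.24,0],"rot":[0,0,0],"hand":1},{"translation":[0.115,-0.27,0],"rot":[0,0,0],"hand":1},{"translation":[0.13,-0.30,0],"rot":[0,0,0],"hand":1},{"translation":[0.14,-0.33,0],"rot":[0,0,0],"hand":1},{"translation":[0.15,-0.36,0],"rot":[0,0,0],"hand":1}]'
python3 -m handwheel '[{"translation":[0.01,-0.03,0],"rot":[0,0,0],"hand":1},{"translation":[0.02,-0.06,0],"rot":[0,0,0],"hand":1},{"translation":[0.035,-0.09,0],"rot":[0,0,0],"hand":1},{"translation":[0.049,-0.109,0],"rot":[0,0,0],"hand":1},{"translation":[0.049,-0.109,0],"rot":[0,0,0],"hand":1},{"translation":[0.049,-0.109,-0.03],"rot":[0,0,0],"hand":1},{"translation":[0.049,-0.109,-0.06],"rot":[0,0,0],"hand":1},{"translation":[0.049,-0.109,-0.08],"rot":[0,0,0],"hand":1},{"translation":[0.049,-0.109,-0.08],"rot":[0,0,0],"hand":1},{"translation":[0.049,-0.109,-0.08],"rot":[0,0,0],"hand":1}]'
python3 - <<'E'
from workcell import optics
import cv2,pickle
d={}
for n in("wrist","scene"):
    f=optics.grab_frame(n); d[n]=f
pickle.dump(d,open("f1.pkl","wb"))
cv2.imwrite("pics/w1.png",d["wrist"]["frame"][:,:,::-1])
E
```

```text
clock: 2.1
tcp_pos: [0.5686, -0.147, 0.2263]
tcp_rot: [-3.141, -0.001, 2.698]
force: [0.4, 0.8, -0.4]
width: 0.003
grasp_force: 0.0
clock: 2.93
tcp_pos: [0.6166, -0.2538, 0.1459]
tcp_rot: [-3.141, -0.003, 2.698]
force: [0.1, -0.2, 0.3]
width: 0.008
grasp_force: 0.0
```

View pics/w1.png

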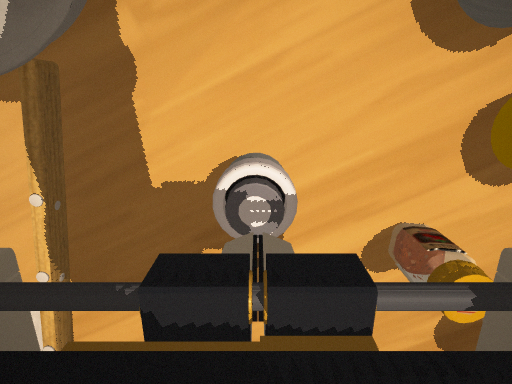

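The wrist view shows the small button directly ahead of the shut fingertips, with its white dot at about (258,211) and its grey disc spanning about 226–289. I'll cast these onto the button height.

Run:
```python
import pickle; from h import *
f=pickle.load(open("f1.pkl","rb"))["wrist"]
for z in(.076,.08): print(ray(f,258,211,z), ray(f,226,207,z),ray(f,289,207,z))
from workcell import bot; print(bot.sense()["tcp_pos"])
```

```text
[ 0.61970997 -0.25558507  0.076     ] [ 0.60613497 -0.27647068  0.076     ] [ 0.62700513 -0.23257325  0.076     ]
[ 0.61835044 -0.25494478  0.08      ] [ 0.60501242 -0.27546578  0.08      ] [ 0.62551825 -0.23233466  0.08      ]
[ 0.61818587 -0.25473839  0.1483015 ]
```

```bash
python3 -m handwheel '[{"translation":[0,0,-0.02],"rot":[0,0,0],"hand":1},{"translation":[0,0,-0.04],"rot":[0,0,0],"hand":1},{"translation":[0,0,-0.055],"rot":[0,0,0],"hand":1},{"translation":[0,0,-0.062],"rot":[0,0,0],"hand":1},{"translation":[0,0,-0.064],"rot":[0,0,0],"hand":1},{"translation":[0,0,-0.064],"rot":[0,0,0],"hand":1},{"translation":[0,0,-0.064],"rot":[0,0,0],"hand":1}]'
for i in 1 2 3; do python3 -m handwheel '[{"translation":[0,0,-0.001],"rot":[0,0,0],"hand":1},{"translation":[0,0,-0.002],"rot":[0,0,0],"hand":1}]' | egrep 'pos|force'; done
```

```text
clock: 3.62
tcp_pos: [0.6183, -0.255, 0.0843]
tcp_rot: [3.141, 0.002, 2.698]
force: [0.8, 0.1, 0.3]
width: 0.004
grasp_force: 0.0
tcp_pos: [0.618, -0.2548, 0.0818]
force: [0.0, -0.4, -0.1]
grasp_force: 0.0
tcp_pos: [0.6176, -0.2546, 0.079]
force: [-0.4, -0.0, -0.5]
grasp_force: 0.0
tcp_pos: [0.6176, -0.2546, 0.0771]
force: [-1.1, 0.3, 4.8]
grasp_force: 2.2
```

Contact came at z≈0.078, as expected. The rim is about 10 mm lower.

```bash
python3 -m handwheel '[{"translation":[0,0,-0.001],"rot":[0,0,0],"hand":1},{"translation":[0,0,-0.002],"rot":[0,0,0],"hand":1},{"translation":[0,0,-0.003],"rot":[0,0,0],"hand":1},{"translation":[0,0,-0.004],"rot":[0,0,0],"hand":1},{"translation":[0,0,-0.005],"rot":[0,0,0],"hand":1},{"translation":[0,0,-0.006],"rot":[0,0,0],"hand":1},{"translation":[0,0,-0.007],"rot":[0,0,0],"hand":1}]'|egrep 'pos|force'
python3 -m handwheel '[{"translation":[0,0,-0.001],"rot":[0,0,0],"hand":1},{"translation":[0,0,-0.002],"rot":[0,0,0],"hand":1},{"translation":[0,0,-0.003],"rot":[0,0,0],"hand":1},{"translation":[0,0,-0.003],"rot":[0,0,0],"hand":1}]'|egrep 'pos|force'
python3 -m handwheel '[{"translation":[0,0,0],"rot":[0,0,0],"hand":1},{"translation":[0,0,0],"rot":[0,0,0],"hand":1}]'|egrep 'pos|force'
```

```text
tcp_pos: [0.6176, -0.2546, 0.0697]
force: [-0.3, -0.5, 4.9]
grasp_force: 2.2
tcp_pos: [0.6175, -0.2545, 0.0665]
force: [1.1, 0.2, 0.7]
grasp_force: 0.8
tcp_pos: [0.6173, -0.2545, 0.0665]
force: [0.8, 0.2, 0.9]
grasp_force: 0.7
```

```bash
python3 -m handwheel '[{"translation":[0,0,0.005],"rot":[0,0,0],"hand":1},{"translation":[0,0,0.02],"rot":[0,0,0],"hand":1},{"translation":[0,0,0.045],"rot":[0,0,0],"hand":1},{"translation":[0,0,0.08],"rot":[0,0,0],"hand":1},{"translation":[0,0,0.08],"rot":[0,0,0],"hand":1}]'|egrep 'pos|force'
python3 - <<'E'
from workcell import optics
import cv2,numpy as np
w=optics.grab_frame("wrist")["frame"]; s=optics.grab_frame("scene")["frame"]
cv2.imwrite("pics/w2.png",np.hstack([w[120:270,180:340],cv2.resize(s[233:283,319:369],(150,150),interpolation=0)])[:,:,::-1].repeat(2,0).repeat(2,1))
E
python3 -m handwheel '[{"translation":[0,0.02,0.04],"rot":[0,0,0],"hand":1},{"translation":[-0.01,0.05,0.06],"rot":[0,0,0],"hand":1},{"translation":[-0.01,0.08,0.06],"rot":[0,0,0],"hand":1},{"translation":[-0.015,0.11,0.06],"rot":[0,0,0],"hand":1},{"translation":[-0.015,0.14,0.06],"rot":[0,0,0],"hand":1},{"translation":[-0.02,0.17,0.06],"rot":[0,0,0],"hand":1},{"translation":[-0.02,0.20,0.06],"rot":[0,0,0],"hand":1},{"translation":[-0.025,0.23,0.06],"rot":[0,0,0],"hand":1},{"translation":[-0.025,0.26,0.06],"rot":[0,0,0],"hand":1},{"translation":[-0.03,0.29,0.06],"rot":[0,0,0],"hand":1},{"translation":[-0.035,0.32,0.06],"rot":[0,0,0],"hand":1},{"translation":[-0.04,0.35,0.06],"rot":[0,0,0],"hand":1}]'
```

```text
tcp_pos: [0.6199, -0.2563, 0.1532]
force: [1.7, -0.6, 1.1]
grasp_force: 0.0
clock: 6.72
tcp_pos: [0.576, 0.0968, 0.2055]
tcp_rot: [-3.14, -0.002, 2.698]
force: [0.4, 0.4, -0.2]
width: 0.003
grasp_force: 0.0
```

View pics/w2.png

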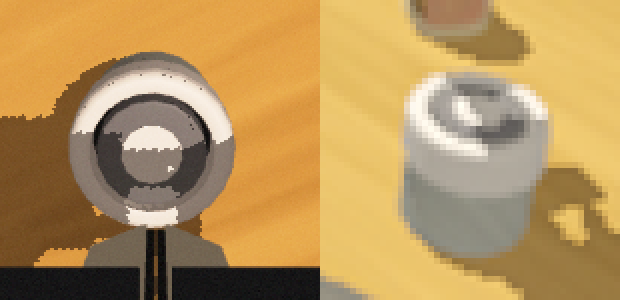

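The crops show the small button flush with its lid. Next is the medium canister.

```bash
python3 -m handwheel '[{"translation":[0,0.03,0],"rot":[0,0,0],"hand":1},{"translation":[-0.005,0.06,0],"rot":[0,0,0],"hand":1},{"translation":[-0.01,0.09,0],"rot":[0,0,0],"hand":1},{"translation":[-0.01,0.12,0],"rot":[0,0,0],"hand":1},{"translation":[-0.015,0.15,0],"rot":[0,0,0],"hand":1},{"translation":[-0.016,0.168,0],"rot":[0,0,0],"hand":1},{"translation":[-0.016,0.168,-0.02],"rot":[0,0,0],"hand":1},{"translation":[-0.016,0.168,-0.04],"rot":[0,0,0],"hand":1},{"translation":[-0.016,0.168,-0.05],"rot":[0,0,0],"hand":1},{"translation":[-0.016,0.168,-0.05],"rot":[0,0,0],"hand":1},{"translation":[-0.016,0.168,-0.05],"rot":[0,0,0],"hand":1}]'
python3 - <<'E'
from workcell import optics,bot
import cv2,pickle
f=optics.grab_frame("wrist"); pickle.dump(f,open("f2.pkl","wb"))
cv2.imwrite("pics/w3.png",f["frame"][:,:,::-1]); print(bot.sense()["tcp_pos"])
E
```

```text
clock: 7.63
tcp_pos: [0.5609, 0.2628, 0.156]
tcp_rot: [-3.14, -0.001, 2.697]
force: [0.1, -0.9, 0.7]
width: 0.006
grasp_force: 0.0
[0.56157273 0.26306377 0.15702565]
```

View pics/w3.png

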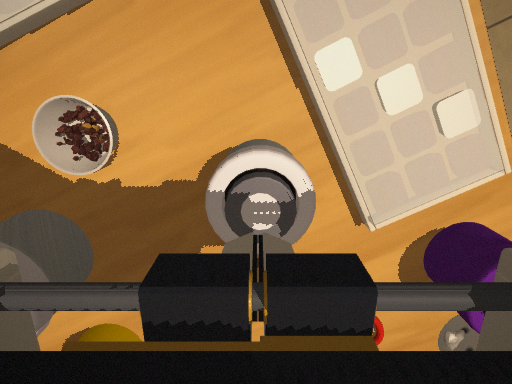

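The wrist view shows the medium button's dot at about (263,210), so I need to shift about 2 mm in +y. Descending.

```bash
python3 -m handwheel '[{"translation":[0,0.002,-0.02],"rot":[0,0,0],"hand":1},{"translation":[0,0.002,-0.04],"rot":[0,0,0],"hand":1},{"translation":[0,0.002,-0.052],"rot":[0,0,0],"hand":1},{"translation":[0,0.002,-0.056],"rot":[0,0,0],"hand":1},{"translation":[0,0.002,-0.056],"rot":[0,0,0],"hand":1},{"translation":[0,0.002,-0.056],"rot":[0,0,0],"hand":1}]'|egrep 'pos|force'
for i in 1 2 3; do python3 -m handwheel '[{"translation":[0,0,-0.001],"rot":[0,0,0],"hand":1},{"translation":[0,0,-0.002],"rot":[0,0,0],"hand":1}]' | egrep 'pos|force'; done
```

```text
tcp_pos: [0.562, 0.2654, 0.1016]
force: [0.1, -0.9, 0.4]
grasp_force: 0.0
tcp_pos: [0.5621, 0.2658, 0.0998]
force: [-0.1, 0.7, 0.0]
grasp_force: 0.0
tcp_pos: [0.5616, 0.2656, 0.0971]
force: [-0.2, -0.7, -0.1]
grasp_force: 0.0
tcp_pos: [0.5615, 0.2655, 0.095]
force: [-0.8, -0.7, 2.9]
grasp_force: 2.2
```

Contact. Commanded z is about 0.0945, so 10 mm more brings the button level.

```bash
python3 -m handwheel '[{"translation":[0,0,-0.001],"rot":[0,0,0],"hand":1},{"translation":[0,0,-0.002],"rot":[0,0,0],"hand":1},{"translation":[0,0,-0.003],"rot":[0,0,0],"hand":1},{"translation":[0,0,-0.004],"rot":[0,0,0],"hand":1},{"translation":[0,0,-0.005],"rot":[0,0,0],"hand":1},{"translation":[0,0,-0.006],"rot":[0,0,0],"hand":1},{"translation":[0,0,-0.007],"rot":[0,0,0],"hand":1}]'|egrep 'pos|force'
python3 -m handwheel '[{"translation":[0,0,-0.001],"rot":[0,0,0],"hand":1},{"translation":[0,0,-0.002],"rot":[0,0,0],"hand":1},{"translation":[0,0,-0.003],"rot":[0,0,0],"hand":1},{"translation":[0,0,-0.003],"rot":[0,0,0],"hand":1},{"translation":[0,0,-0.003],"rot":[0,0,0],"hand":1},{"translation":[0,0,-0.003],"rot":[0,0,0],"hand":1}]'|egrep 'pos|force'
python3 -m handwheel '[{"translation":[0,0,0.005],"rot":[0,0,0],"hand":1},{"translation":[0,0,0.02],"rot":[0,0,0],"hand":1},{"translation":[0,0,0.045],"rot":[0,0,0],"hand":1},{"translation":[0,0,0.08],"rot":[0,0,0],"hand":1},{"translation":[0,0,0.09],"rot":[0,0,0],"hand":1}]'|egrep 'pos|force'
python3 -m handwheel '[{"translation":[0,-0.02,0.01],"rot":[0,0,0],"hand":1},{"translation":[-0.005,-0.05,0.01],"rot":[0,0,0],"hand":1},{"translation":[-0.01,-0.08,0.01],"rot":[0,0,0],"hand":1},{"translation":[-0.01,-0.11,0.01],"rot":[0,0,0],"hand":1},{"translation":[-0.015,-0.14,0.01],"rot":[0,0,0],"hand":1},{"translation":[-0.015,-0.17,0.01],"rot":[0,0,0],"hand":1},{"translation":[-0.02,-0.20,0.01],"rot":[0,0,0],"hand":1},{"translation":[-0.025,-0.23,0.01],"rot":[0,0,0],"hand":1},{"translation":[-0.025,-0.249,0.01],"rot":[0,0,0],"hand":1},{"translation":[-0.025,-0.249,0],"rot":[0,0,0],"hand":1},{"translation":[-0.025,-0.249,0],"rot":[0,0,0],"hand":1},{"translation":[-0.025,-0.249,0],"rot":[0,0,0],"hand":1}]'
python3 - <<'E'
from workcell import optics,bot
import cv2,numpy as np
w=optics.grab_frame("wrist")["frame"]; s=optics.grab_frame("scene")["frame"]
cv2.imwrite("pics/w4.png",np.hstack([w[100:290,160:360],cv2.resize(s[163:213,202:252],(190,190),interpolation=0)])[:,:,::-1].repeat(2,0).repeat(2,1)); print(bot.sense()["tcp_pos"])
E
```

```text
tcp_pos: [0.5615, 0.2655, 0.0877]
force: [-0.3, 0.4, 4.9]
grasp_force: 2.2
tcp_pos: [0.5613, 0.2654, 0.0845]
force: [0.4, 0.5, 1.6]
grasp_force: 0.5
tcp_pos: [0.5631, 0.2658, 0.1794]
force: [0.7, 0.9, 0.9]
grasp_force: 0.0
clock: 11.18
tcp_pos: [0.5359, 0.0173, 0.1743]
tcp_rot: [-3.141, -0.001, 2.698]
force: [-0.1, -0.1, 0.2]
width: 0.008
grasp_force: 0.0
[0.53642706 0.01783832 0.17475937]
```

View pics/w4.png

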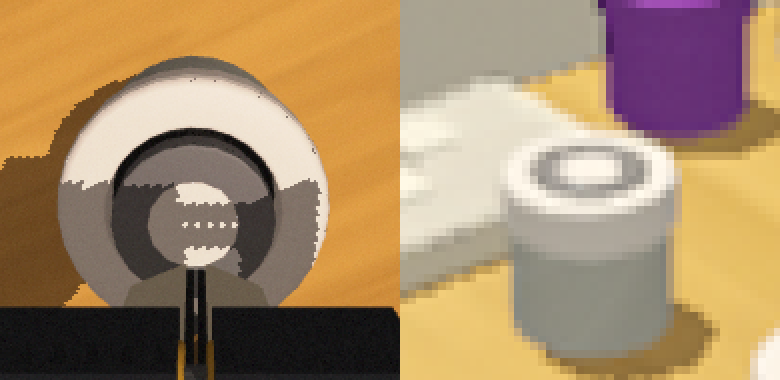

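The medium button is flush, and the fingertips are centred on the large button, whose dot is at about (257,212) in the full image. Same descent here.

```bash
python3 -m handwheel '[{"translation":[0,0,-0.02],"rot":[0,0,0],"hand":1},{"translation":[0,0,-0.04],"rot":[0,0,0],"hand":1},{"translation":[0,0,-0.052],"rot":[0,0,0],"hand":1},{"translation":[0,0,-0.056],"rot":[0,0,0],"hand":1},{"translation":[0,0,-0.056],"rot":[0,0,0],"hand":1},{"translation":[0,0,-0.056],"rot":[0,0,0],"hand":1}]'|egrep 'pos|force'
for i in 1 2 3; do python3 -m handwheel '[{"translation":[0,0,-0.001],"rot":[0,0,0],"hand":1},{"translation":[0,0,-0.002],"rot":[0,0,0],"hand":1}]' | egrep 'pos|force'; done
```

```text
tcp_pos: [0.5368, 0.017, 0.1192]
force: [0.7, 0.4, 0.2]
grasp_force: 0.0
tcp_pos: [0.5371, 0.0167, 0.1176]
force: [0.3, -0.1, 0.1]
grasp_force: 0.0
tcp_pos: [0.5366, 0.0165, 0.1151]
force: [-0.4, 0.3, -0.4]
grasp_force: 0.0
tcp_pos: [0.5364, 0.0164, 0.1128]
force: [-0.1, -0.1, 3.7]
grasp_force: 2.2
```

```bash
python3 -m handwheel '[{"translation":[0,0,-0.001],"rot":[0,0,0],"hand":1},{"translation":[0,0,-0.002],"rot":[0,0,0],"hand":1},{"translation":[0,0,-0.003],"rot":[0,0,0],"hand":1},{"translation":[0,0,-0.004],"rot":[0,0,0],"hand":1},{"translation":[0,0,-0.005],"rot":[0,0,0],"hand":1},{"translation":[0,0,-0.006],"rot":[0,0,0],"hand":1},{"translation":[0,0,-0.007],"rot":[0,0,0],"hand":1}]'|egrep 'pos|force'
python3 -m handwheel '[{"translation":[0,0,-0.001],"rot":[0,0,0],"hand":1},{"translation":[0,0,-0.002],"rot":[0,0,0],"hand":1},{"translation":[0,0,-0.003],"rot":[0,0,0],"hand":1},{"translation":[0,0,-0.003],"rot":[0,0,0],"hand":1},{"translation":[0,0,-0.003],"rot":[0,0,0],"hand":1},{"translation":[0,0,-0.003],"rot":[0,0,0],"hand":1}]'|egrep 'pos|force'
python3 -m handwheel '[{"translation":[0,0,0.005],"rot":[0,0,0],"hand":1},{"translation":[0,0,0.02],"rot":[0,0,0],"hand":1},{"translation":[0,0,0.045],"rot":[0,0,0],"hand":1},{"translation":[0,0,0.08],"rot":[0,0,0],"hand":1},{"translation":[0,0,0.1],"rot":[0,0,0],"hand":1},{"translation":[0,0,0.1],"rot":[0,0,0],"hand":1},{"translation":[0,0,0.1],"rot":[0,0,0],"hand":1},{"translation":[0,0,0.1],"rot":[0,0,0],"hand":1}]'
python3 - <<'E'
from workcell import optics
import cv2
s=optics.grab_frame("scene")["frame"]
cv2.imwrite("pics/s5.png",cv2.resize(s[150:290,190:390],(800,560),interpolation=0)[:,:,::-1])
E
```

```text
tcp_pos: [0.5365, 0.0164, 0.1057]
force: [-1.5, 0.4, 4.2]
grasp_force: 2.2
tcp_pos: [0.5363, 0.0165, 0.1025]
force: [0.3, -1.2, 0.1]
grasp_force: 0.1
clock: 14.03
tcp_pos: [0.5358, 0.0166, 0.2023]
tcp_rot: [-3.141, -0.001, 2.698]
force: [0.2, -0.1, 0.8]
width: 0.001
grasp_force: 0.0
```

View pics/s5.png

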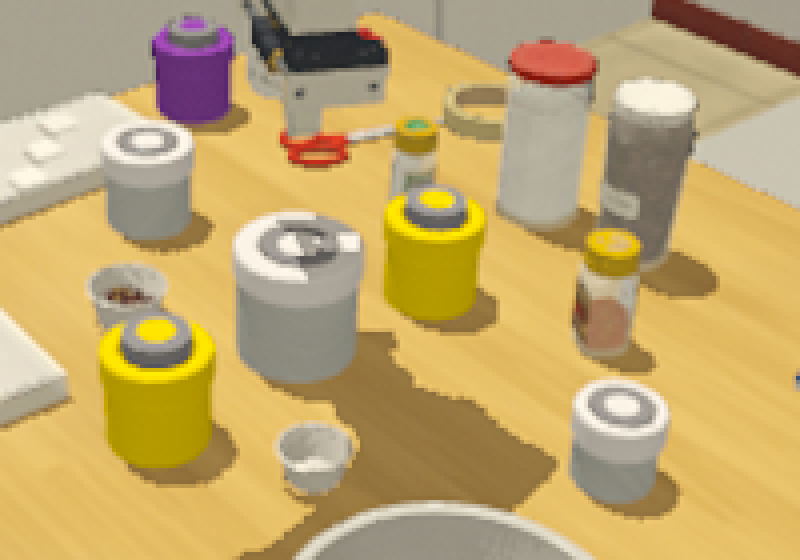

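All three buttons are flush with their lids, at crop (620,405), (148,140) and (298,243). The jars and cups look undisturbed, and the gripper is clear of everything.

```bash
python3 -c "
from workcell import bot
print(bot.close_job())"
```

```text
the job is handed in; nothing more can be done
None
```

I pressed the small, medium and large canister buttons level with their lids, in that order, and handed the job in at about 14 s; the hand-in returned no verdict, but the last picture shows all three flush and nothing else disturbed.

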